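Load the sample shuttle and hold its index plunger out

TASK

Load the sample shuttle: first stand the blue-capped vial fully home in the two-dot pocket and let go of it, then the yellow-capped vial in the three-dot pocket likewise. Leave the sprung index plunger alone until both vials are in; then pull its red knob straight up as far as it goes and finish while still holding it there, so that the pin stays clear of its hole in the shuttle plate. Leave the other things on the bench where they are, including the green-capped vial, the loose blue cap and the white-capped vial that already stands in the one-dot pocket.

Things in the scene. Friction and masses are not known exactly. Their poses are not given: they have to be found in the camera images.
- shuttle: Fixed sample shuttle: grey base 110 x 310 x 20 mm (long along y, centre at y -30 mm), aluminium plate 84 mm wide on it, top 50 mm above the bench. Four pockets in a row, x = 0, y = +75, +25, -25, -75 mm, marked by 1, 2, 3, 4 black dots on their -x side (towards the robot). Index plunger at y -140 mm. Origin: on the bench, midway between two- and three-dot pockets; z up; turned up to 0.3 rad.
- pocket2 (a point): Centre of the floor of the two-dot pocket, 20 mm above the bench. The pocket is 30 mm in diameter, upright, 30 mm deep (mouth 50 mm above the bench, 2 mm chamfer). A seated vial stands 50 mm out of it. Axes as the shuttle's.
- pocket3 (a point): Centre of the floor of the three-dot pocket; same sizes as pocket2.
- plunger (a joint): Lift of the index plunger in m: 0 = pin seated in its hole (12 mm deep), 0.018 = fully back against its stop. A spring pulls it down: 5.5 N at 0, 10 N at 0.018; let go, it snaps back. It slides straight up only.
- knob (a point): Middle of the red plunger knob: upright cylinder 25 mm in diameter, 26 mm high, 114 mm above the bench when seated, 140 mm from the shuttle's origin along its -y; moves with the plunger. Below it an 18 mm steel sleeve on a dark bridge (108 mm along x, 30 mm along y, top 88 mm above the bench, 13 mm under the knob). Free all round above the bridge.
- vial_blue: Vial with a blue cap, standing on the bench. 28 mm diameter, 80 mm tall (amber body 58 mm, then the cap of the same diameter, 22 mm high), about 40 g. Origin: centre of its underside; z up through the cap.
- vial_yellow: Vial with a yellow cap, standing on the bench. 28 mm diameter, 80 mm tall (amber body 58 mm, then the cap of the same diameter, 22 mm high), about 40 g. Origin: centre of its underside; z up through the cap.
- vial_green: Vial with a green cap, standing on the bench; not to be moved. 28 mm diameter, 80 mm tall (amber body 58 mm, then the cap of the same diameter, 22 mm high), about 40 g. Origin: centre of its underside; z up through the cap.
- vial_white: Vial with a white cap, already seated in the one-dot pocket; not to be moved. 28 mm diameter, 80 mm tall (amber body 58 mm, then the cap of the same diameter, 22 mm high), about 40 g. Origin: centre of its underside; z up through the cap.
- wash_bottle: White wash bottle with a yellow spout, 72 mm in diameter, 238 mm tall; bystander. Origin: centre of its underside.
- jar: Clear jar with a blue lid, 52 mm in diameter, 70 mm tall; bystander. Origin: centre of its underside.
- dish: White shallow dish, 76 mm in diameter, 16 mm high; bystander. Origin: centre of its underside.
- tweezers: Steel tweezers lying flat, 130 x 14 x 5 mm, long axis x; bystander. Origin: near the middle, on the bench.
- spare_cap: Loose blue vial cap, 28 mm in diameter, 22 mm high; bystander. Origin: centre of its underside.

How it is judged:
By the outcome, as a careful person would: the job done as asked, in the order asked, and still so for the second after the job is handed in, while the arm keeps its last pose, push and grip.
It also fails if it takes over 67 s, if anything falls off the work surface, if the arm or the gripper's body presses on something with over 40 N, if the wrist force passes 120 N, or if a joint passes its speed limit or range.

ROBOT

A 7-joint arm with a two-finger parallel gripper is mounted at the origin on the work surface. World frame = base frame: x ahead of the robot, y to its left, z up, the work surface at z = 0. Lengths are in m, angles in rad, forces in N, time in s.
With the tool pointing down it reaches from about 0.425 to 0.925 m from the base axis. Payload 6.8 kg.
Tool frame: the origin (TCP) lies at the very end of the fingers, on their centre line; the grasp point (between the pads) lies 19 mm behind it; y points along the fingers, z is the direction in which the jaws open and shut, and the axes are right-handed (so a half turn about y gives the same grasp; the last joint's range is limited). The gripper opens to 85 mm and grips with 20 to 120 N. Pads are 22 mm wide; open, the fingers measure 114 mm over their backs; the gripper's body (76 mm by 85 mm) begins 54 mm behind the grasp point. The pads swing forward as they close: fully open they stand 13 mm farther back than shut.
Start: joints at [1.018, 0.477, 0.022, 1.555, -0.011, 1.109, -0.083], TCP at [0.29, -0.609, 0.231] pointing down, gripper open.
Joint ranges: [-2.96, 2.96], [-0.34, 2.1], [-1.41, 1.46], [0.24, 2.44], [-1.37, 4.51], [0.17, 1.92], [-2.96, 2.96]. Speed limits (rad/s): [2.39, 2.39, 3.14, 3.14, 3.14, 3.14, 3.14].

INTERFACE

Orientations are given as a rotation vector (axis times angle).
In Python, from bench import r gives the robot as it stands.
- The arm moves only by the tool drive_tool, never from a script. Its argument "series" is a list of rows, each a list of 7 numbers: the shift along the tool's x, y, z in mm, then the turn, a rotation vector about the tool's x, y, z in degrees, then the finger opening in mm, from 0 to 85.4. In form: [[tx, ty, tz, wx, wy, wz, grip], ...]. A call has 1 to 5 rows; each row is the pose to reach, as a shift and turn from the pose measured when the call began, along the tool's axes at that moment; what a row does not reach only later rows make up. A row lasts 1/10 s, in which the tool goes at most 50 mm and 8.59 degrees, less where a joint would pass 70% of its speed; a pose out of reach is approached as far as the arm can. A call with a gripper value outside its range is refused whole. The fingers move at their own pace and stop on an object; "squeeze" is the grip in N (left out, the last holds). Time passes only in rows, so rows that repeat a pose let the fingers close. It gives the time, the measured TCP pose, the force and the opening at its end, in the units of the state.
- r.get_obs(): the state, without advancing time (a new reading comes with each control period).
- r.grab_frame(name): name is "scene" or "top" or "wrist"; returns a dict with "frame" (420x560x3 uint8, blue, green, red), "intrinsics" (3x3 intrinsics, pixels), "rvec" (rotation vector, rad) and "tvec" (3), from world to camera coordinates, as OpenCV has them. Camera axes: x right, y down, z forward; pixel columns grow to the right and rows downward; lengths in m; the calibration is good to about 2 mm. A picture is of the moment at which its call begins. There is no depth.
- r.hand_in(): hands the job in, once; it reports no verdict.
The state is a dict: "clock": time; "joints": joint angles; "qvel": joint speeds; "tau": joint torques, N m; "tcp_pos": TCP position; "orientation": TCP orientation; "contact_force": force on the tool from outside, world axes, zero at the start; "moment": the same for the moment, N m; "grip_width": finger opening in m.
Only numpy, scipy, OpenCV 4.12 (cv2) and the standard library are available. Lean on these libraries where they do the work, as an engineer would, in place of code of your own. Each camera call takes 0.05 s, during which the arm holds its last target.

## Working session

There is one attempt and no reset: what is moved stays moved. The work goes in short steps, Python scripts to look and compute and a tool call to move; the robot and the scene stay as the last step left them, time stands still between calls to the robot, and variables do not carry over. Pictures are saved under pics/ and viewed, and the job is handed in when it is done.

Besides the shell and the picture viewer there is one more tool, called after "Emit:" as name(argument=value, ...) on one line, values as JSON. drive_tool: Moves the arm, as the interface text tells. Its arguments: {"type":"object","properties":{"series":{"type":"array","items":{"type":"array","items":{"type":"number"}}},"squeeze":{"type":"number"}},"required":["series"]}

```bash
mkdir -p pics; ls
python3 - <<'E'
from bench import r
import cv2
o=r.get_obs()
for k,v in o.items(): print(k,v)
for n in ("scene","top","wrist"):
    f=r.grab_frame(n); cv2.imwrite(f"pics/{n}0.png",f["frame"]); print(n,f["intrinsics"],f["rvec"],f["tvec"])
E
```

```text
pics
clock 0.0
joints [ 1.01791774  0.477781    0.02235563  1.55644389 -0.01152182  1.10928067
 -0.08310025]
qvel [-4.88921423e-04 -6.90407102e-04  6.30556041e-04  7.09859112e-04
 -1.66134693e-03  1.16545977e-03  1.05460847e-05]
tau [ 2.22103654e-04 -5.96451008e+01  1.60784416e+00 -2.81195498e+01
  1.24150506e-02  9.37651290e-03  3.07658991e-05]
tcp_pos [ 0.29015814 -0.60880905  0.23034201]
orientation [-0.44713916  1.97682011 -1.97335655]
contact_force [-0.37374343  0.05190114  0.13853506]
moment [ 0.01589589  0.02497238 -0.02321429]
grip_width 0.08541150267518341
scene [[519.60506971   0.         278.98574228]
 [  0.         519.60506971 206.62603519]
 [  0.           0.           1.        ]] [ 0.95022515  2.48733663 -1.06054501] [ 0.43870237 -0.16369869  1.39301131]
top [[409.47425838   0.         272.05181152]
 [  0.         409.47425838 208.22964574]
 [  0.           0.           1.        ]] [ 2.10046334 -2.13787436  0.18282202] [-0.01807533  0.56397778  1.05037169]
wrist [[376.7290766    0.         281.26076207]
 [  0.         376.7290766  204.41062006]
 [  0.           0.           1.        ]] [-2.43592587  1.53682106  0.23255413] [-0.67430089 -0.03982426  0.37773137]
```

View pics/scene0.png

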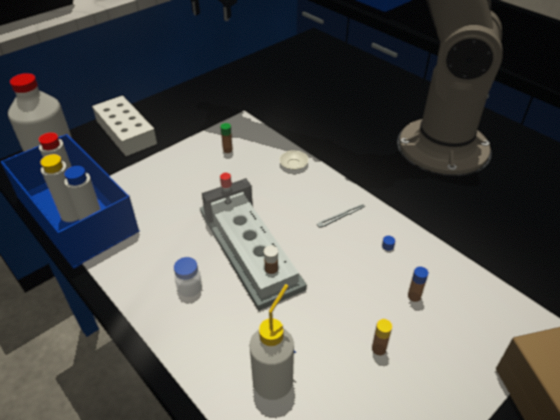

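View pics/top0.png

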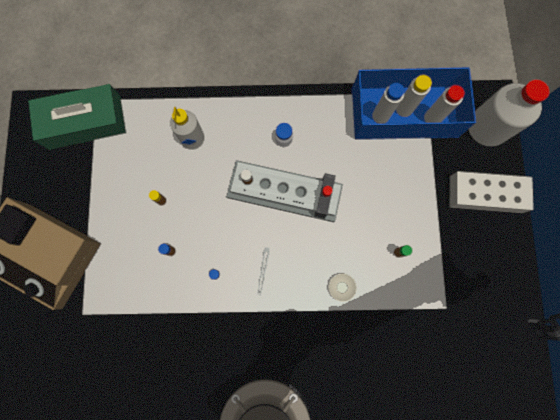

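View pics/wrist0.png

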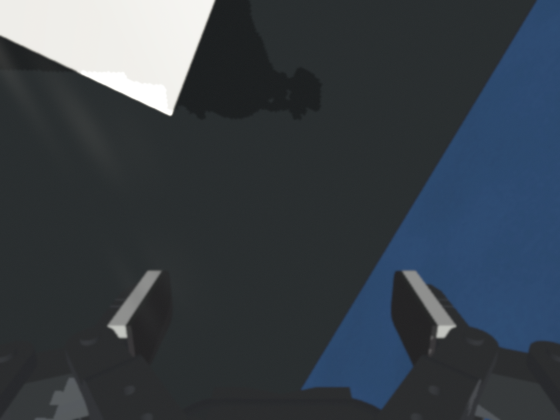

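The views show the blue vial at top (164,249) / scene (419,280), the yellow vial at top (154,196) / scene (383,330), and the knob at top (327,191) / scene (226,180). The white vial in the one-dot pocket is at top (246,178), with the empty pockets at (265,183), (283,188) and (301,192). Next I'll measure them.

```bash
cat > h.py <<'E'
import numpy as np,cv2
from scipy.spatial.transform import Rotation as R
def cam(f):
    Rm=cv2.Rodrigues(np.array(f["rvec"],float))[0]; return np.array(f["intrinsics"]),Rm,np.array(f["tvec"],float).ravel()
def onplane(f,uv,z):
    K,Rm,t=cam(f); d=Rm.T@np.linalg.inv(K)@np.array([uv[0],uv[1],1.]); c=-Rm.T@t
    return c+d*(z-c[2])/d[2]
def proj(f,p):
    K,Rm,t=cam(f); q=K@(Rm@np.asarray(p)+t); return q[:2]/q[2]
def mask(img,lo,hi,lo2=None,hi2=None):
    h=cv2.cvtColor(img,cv2.COLOR_BGR2HSV); m=cv2.inRange(h,lo,hi)
    if lo2: m|=cv2.inRange(h,lo2,hi2)
    return m
def blobs(m,amin=15):
    n,l,s,c=cv2.connectedComponentsWithStats(m)
    return [(tuple(np.round(c[i],2)),int(s[i,4]),tuple(s[i,:4])) for i in range(1,n) if s[i,4]>=amin]
COL=dict(blue=((100,150,60),(125,255,255)),yellow=((22,150,90),(33,255,255)),red=((0,150,80),(6,255,255),(174,150,80),(180,255,255)),green=((50,120,40),(80,255,255)))
E
python3 - <<'E'
from bench import r
from h import *
zs=dict(blue=.069,yellow=.069,red=.114,green=.069)
for n in ("top","scene"):
    f=r.grab_frame(n)
    for c,a in COL.items():
        for b in blobs(mask(f["frame"],*a)):
            p=onplane(f,b[0],zs[c])
            if .25<p[0]<1 and abs(p[1])<.65: print(n,c,b,p.round(4))
    if n=="top":
        x=f["frame"][150:230,215:355]; cv2.imwrite("pics/topcrop.png",cv2.resize(x,None,fx=5,fy=5,interpolation=cv2.INTER_CUBIC))
    else:
        x=f["frame"][170:310,190:310]; cv2.imwrite("pics/scenecrop.png",cv2.resize(x,None,fx=4,fy=4,interpolation=cv2.INTER_CUBIC))
E
```

```text
top blue ((np.float64(410.39), np.float64(103.45)), 5624, (np.int32(352), np.int32(68), np.int32(124), np.int32(71))) [ 0.8482 -0.416   0.069 ]
top blue ((np.float64(283.58), np.float64(130.77)), 196, (np.int32(276), np.int32(123), np.int32(16), np.int32(16))) [ 0.7761 -0.0634  0.069 ]
top blue ((np.float64(188.59), np.float64(141.24)), 34, (np.int32(183), np.int32(139), np.int32(12), np.int32(5))) [0.7515 0.1975 0.069 ]
top blue ((np.float64(164.08), np.float64(248.64)), 86, (np.int32(159), np.int32(244), np.int32(11), np.int32(10))) [0.4584 0.2555 0.069 ]
top blue ((np.float64(213.65), np.float64(273.9)), 68, (np.int32(209), np.int32(270), np.int32(10), np.int32(9))) [0.3911 0.1252 0.069 ]
top yellow ((np.float64(422.75), np.float64(82.53)), 208, (np.int32(415), np.int32(75), np.int32(17), np.int32(17))) [ 0.9098 -0.4553  0.069 ]
top yellow ((np.float64(179.42), np.float64(115.96)), 200, (np.int32(172), np.int32(107), np.int32(16), np.int32(18))) [0.8257 0.2246 0.069 ]
top yellow ((np.float64(154.44), np.float64(195.34)), 94, (np.int32(149), np.int32(190), np.int32(12), np.int32(11
[... 3757 characters left out ...]
(np.float64(272.18), np.float64(325.02)), 660, (np.int32(259), np.int32(284), np.int32(29), np.int32(62))) [0.7385 0.1519 0.069 ]
scene yellow ((np.float64(383.45), np.float64(328.01)), 229, (np.int32(376), np.int32(319), np.int32(16), np.int32(19))) [0.5981 0.286  0.069 ]
scene red ((np.float64(48.06), np.float64(139.84)), 240, (np.int32(39), np.int32(132), np.int32(19), np.int32(18))) [ 0.8161 -0.564   0.114 ]
scene red ((np.float64(225.0), np.float64(176.37)), 54, (np.int32(221), np.int32(173), np.int32(9), np.int32(8))) [ 0.5857 -0.1779  0.114 ]
scene green ((np.float64(225.39), np.float64(128.46)), 94, (np.int32(221), np.int32(123), np.int32(10), np.int32(12))) [ 0.4402 -0.3721  0.069 ]
```

View pics/topcrop.png

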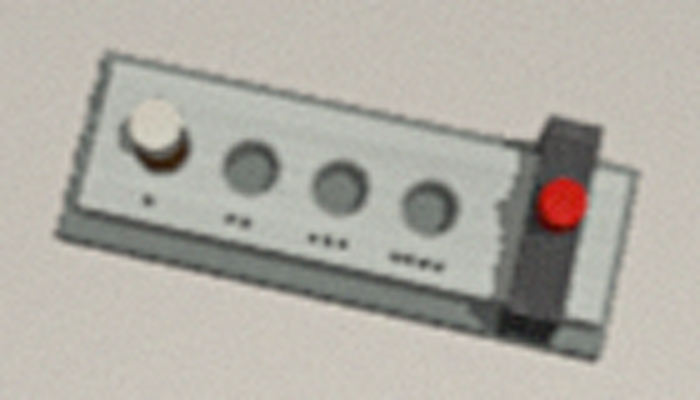

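View pics/scenecrop.png

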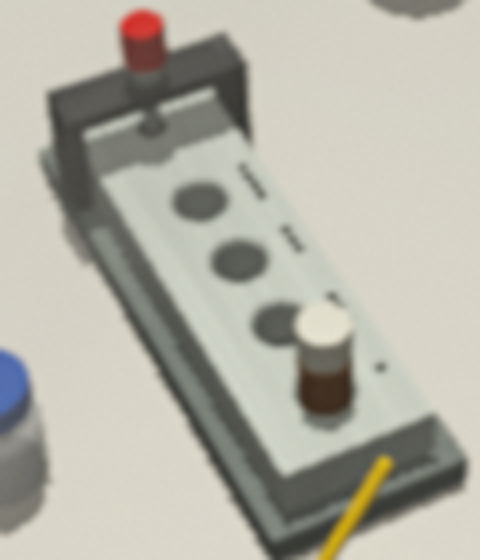

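Run:
```python
from bench import r
from h import *
o=r.get_obs(); Rt=R.from_rotvec(o["orientation"]).as_matrix(); print(Rt.round(3))
f=r.grab_frame("top")
P=[onplane(f,(215+(x+.5)/5-.5,150+(y+.5)/5-.5),.05) for x,y in((251,168),(340,188),(430,208))]
print(np.round(P,4))
d=P[0]-P[2]; print("yaw",np.arctan2(-d[0],d[1]),"len",np.linalg.norm(d))
print("O",(np.mean(P,0)+d/np.linalg.norm(d)*.025).round(4))
h=cv2.cvtColor(f["frame"],cv2.COLOR_BGR2HSV)
g=r.grab_frame("scene")
for n,ff,(u,v) in(("t",f,(164,249)),("s",g,(419,276)),("s",g,(226,184))):
    x=cv2.cvtColor(ff["frame"],cv2.COLOR_BGR2HSV)[v-12:v+14:2,u]; print(n,x.tolist())
# wrist camera in tool frame
w=r.grab_frame("wrist");K,Rm,t=cam(w); c=-Rm.T@t
print("cam in tool",(Rt.T@(c-o["tcp_pos"])).round(4),"axes",(Rt.T@Rm.T).round(3))
```

```text
[[-0.903 -0.     0.43 ]
 [-0.43   0.001 -0.903]
 [ 0.    -1.    -0.001]]
[[ 0.6338 -0.0094  0.05  ]
 [ 0.6216 -0.0577  0.05  ]
 [ 0.6095 -0.1063  0.05  ]]
yaw -0.2454250875210166 len 0.0999261007847611
O [ 0.6277 -0.0335  0.05  ]
t [[15, 18, 196], [18, 17, 194], [18, 22, 198], [115, 50, 132], [107, 222, 160], [107, 203, 162], [108, 189, 162], [108, 197, 162], [109, 176, 146], [18, 27, 191], [21, 22, 196], [21, 17, 193], [14, 20, 195]]
s [[22, 21, 214], [111, 60, 182], [110, 195, 167], [110, 190, 169], [110, 187, 169], [110, 189, 171], [111, 179, 145], [113, 129, 79], [112, 133, 75], [112, 129, 79], [173, 35, 65], [14, 128, 78], [13, 123, 79]]
s [[5, 96, 209], [1, 197, 208], [1, 193, 210], [1, 188, 198], [2, 141, 121], [3, 124, 107], [3, 125, 106], [3, 128, 106], [11, 47, 103], [35, 17, 91], [20, 21, 74], [30, 19, 68], [24, 19, 68]]
cam in tool [-0.0733 -0.1419 -0.    ] axes [[-0.     0.956  0.294]
 [-0.001 -0.294  0.956]
 [ 1.    -0.     0.001]]
```

Shuttle origin is about (0.628, -0.034) with yaw -0.245. The pocket spacing comes out at 99.9 mm against 100 mm nominal.

```bash
cat >> h.py <<'E'
YAW=-0.245; O=np.array([.6277,-.0335])
def sh(x,y): 
    c,s=np.cos(YAW),np.sin(YAW); return O+np.array([c*x-s*y,s*x+c*y])
def Rtool(yaw):
    c,s=np.cos(yaw),np.sin(yaw); return np.array([[s,0,c],[-c,0,s],[0,-1,0]])
def delta(o,pos,yaw=None):
    Rt=R.from_rotvec(o["orientation"]).as_matrix()
    d=Rt.T@(np.array(pos)-o["tcp_pos"])*1000
    w=R.from_matrix(Rt.T@Rtool(YAW if yaw is None else yaw)).as_rotvec(degrees=True)
    return d.round(1),w.round(2)
E
python3 - <<'E'
from bench import r
from h import *
o=r.get_obs()
print(delta(o,(.5,-.2,.25),-.7)); print(delta(o,(.455,.255,.2)))
L=dict(blue=((100,110,50),(125,255,255)),red=((0,110,60),(8,255,255),(174,110,60),(180,255,255)))
for n in("top","scene"):
    f=r.grab_frame(n)
    for c,z in(("blue",.069),("red",.114)):
        for b in blobs(mask(f["frame"],*L[c])):
            p=onplane(f,b[0],z)
            if .3<p[0]<.65 and abs(p[1])<.4: print(n,c,b[1:],p.round(4))
print(sh(0,-.14),sh(0,.025),sh(0,-.025))
E
```

```text
(array([-365.3,  -18.8, -279.3]), array([ 2.000e-02, -2.441e+01, -0.000e+00]))
(array([-520.4,   31.3, -709.4]), array([ 2.000e-02, -5.048e+01, -1.000e-02]))
top blue (92, (np.int32(159), np.int32(244), np.int32(11), np.int32(10))) [0.4584 0.256  0.069 ]
top blue (77, (np.int32(209), np.int32(270), np.int32(10), np.int32(9))) [0.3909 0.1254 0.069 ]
top red (96, (np.int32(322), np.int32(185), np.int32(10), np.int32(12))) [ 0.5951 -0.1688  0.114 ]
scene blue (123, (np.int32(384), np.int32(236), np.int32(11), np.int32(14))) [0.4351 0.1619 0.069 ]
scene blue (179, (np.int32(414), np.int32(267), np.int32(14), np.int32(16))) [0.4547 0.2555 0.069 ]
scene red (123, (np.int32(220), np.int32(173), np.int32(11), np.int32(14))) [ 0.591  -0.1699  0.114 ]
[ 0.59374211 -0.16931923] [ 0.63376391 -0.00924657] [ 0.62163609 -0.05775343]
```

Emit:
drive_tool(series=[[-73, -4, -56, 0, -5, 0, 60], [-146, -8, -112, 0, -10, 0, 60], [-219, -12, -168, 0, -15, 0, 60], [-292, -16, -224, 0, -20, 0, 60], [-365, -19, -279, 0, -24, 0, 60]], squeeze=30)

```text
clock: 1.0
tcp_pos: [0.4047, -0.3851, 0.2424]
orientation: [-0.789, 1.705, -1.707]
contact_force: [1.2, 0.0, -0.1]
grip_width: 0.06
```

Run:
```python
from bench import r
from h import *
o=r.get_obs(); print(o["clock"],o["tcp_pos"],o["grip_width"])
print(delta(o,(.5,0,.22))); print(delta(o,(.456,.2555,.2)))
```

```text
1.0 [ 0.40473826 -0.38511806  0.2423896 ] 0.05995974908191854
(array([-355.2,   22.2, -176.6]), array([-4.000e-02, -2.629e+01,  1.000e-02]))
(array([-521.5,   42.1, -375.6]), array([-4.000e-02, -2.629e+01,  1.000e-02]))
```

Emit:
drive_tool(series=[[-355, 22, -177, 0, -26, 0, 60], [-355, 22, -177, 0, -26, 0, 60], [-355, 22, -177, 0, -26, 0, 60], [-355, 22, -177, 0, -26, 0, 60], [-355, 22, -177, 0, -26, 0, 60]])

```text
clock: 1.5
tcp_pos: [0.4641, -0.1428, 0.2287]
orientation: [-1.08, 1.389, -1.393]
contact_force: [1.4, -0.1, 0.4]
grip_width: 0.06
```

Emit:
drive_tool(series=[[-150, 10, -60, 0, -3, 0, 60], [-150, 10, -60, 0, -3, 0, 60], [-150, 10, -60, 0, -3, 0, 60], [-150, 10, -60, 0, -3, 0, 60], [-150, 10, -60, 0, -3, 0, 60]])

```text
clock: 2.0
tcp_pos: [0.4428, 0.02, 0.2188]
orientation: [-1.111, 1.348, -1.351]
contact_force: [-0.3, -1.2, 0.3]
grip_width: 0.0599
```

Run:
```python
from bench import r
from h import *
o=r.get_obs(); print(o["clock"],o["tcp_pos"],o["grip_width"])
print(delta(o,(.456,.2555,.19)))
```

```text
2.0 [0.44284408 0.02004198 0.2187662 ] 0.059930379499754716
(array([-233.6,   28.6,  -32.2]), array([-0.13,  3.01,  0.01]))
```

Emit:
drive_tool(series=[[-234, 29, -32, 0, 3, 0, 60], [-234, 29, -32, 0, 3, 0, 60], [-234, 29, -32, 0, 3, 0, 60], [-234, 29, -32, 0, 3, 0, 60], [-234, 29, -32, 0, 3, 0, 60]])

```text
clock: 2.5
tcp_pos: [0.4572, 0.257, 0.1894]
orientation: [-1.081, 1.386, -1.39]
contact_force: [1.4, 0.1, -0.1]
grip_width: 0.06
```

Run:
```python
from bench import r
from h import *
o=r.get_obs(); print(o["clock"],o["tcp_pos"],o["qvel"].max())
f=r.grab_frame("wrist"); cv2.imwrite("pics/w1.png",f["frame"])
for b in blobs(mask(f["frame"],(100,110,50),(125,255,255)),100): print(b, onplane(f,b[0],.069),onplane(f,b[0],.08))
o=r.get_obs(); print(o["clock"],o["tcp_pos"]); print(delta(o,(.456,.2555,.19)))
```

```text
2.5 [0.45724391 0.25696394 0.18941771] 0.42361521639830146
((np.float64(280.46), np.float64(200.6)), 1247, (np.int32(262), np.int32(180), np.int32(38), np.int32(42))) [0.45476371 0.25353009 0.069     ] [0.4555526  0.25670287 0.08      ]
((np.float64(245.7), np.float64(315.83)), 742, (np.int32(232), np.int32(299), np.int32(27), np.int32(34))) [0.40426127 0.16698235 0.069     ] [0.40716957 0.17378724 0.08      ]
2.55 [0.45617355 0.26421426 0.18947643]
(array([ 8.5, -0.6,  1.9]), array([-0.08,  0.31, -0.33]))
```

View pics/w1.png

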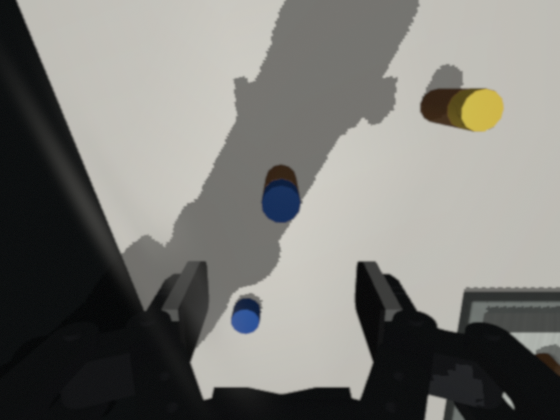

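The wrist view shows the blue cap at (280,201) directly below, the spare cap at (246,316) and the yellow cap at (478,109). Both estimates of the blue vial agree at (0.456, 0.256), so I'll descend.

Emit:
drive_tool(series=[[8.5, 0, 2, 0, 0, 0, 60], [8.5, 40, 2, 0, 0, 0, 60], [8.5, 80, 2, 0, 0, 0, 60], [8.5, 110, 2, 0, 0, 0, 60], [8.5, 120, 2, 0, 0, 0, 60]])

```text
clock: 3.05
tcp_pos: [0.4559, 0.252, 0.0666]
orientation: [-1.085, 1.387, -1.384]
contact_force: [0.5, 0.4, -0.4]
grip_width: 0.0601
```

Run:
```python
from bench import r
from h import *
f=r.grab_frame("wrist"); cv2.imwrite("pics/w2.png",f["frame"])
for b in blobs(mask(f["frame"],(100,110,50),(125,255,255)),100): print(b, onplane(f,b[0],.078))
o=r.get_obs(); print(o["clock"],o["tcp_pos"]); print(delta(o,(.456,.2557,.045)))
```

```text
((np.float64(281.17), np.float64(274.74)), 4517, (np.int32(247), np.int32(233), np.int32(70), np.int32(82))) [0.45587965 0.25761998 0.078     ]
3.1 [0.45591001 0.25259333 0.06675523]
(array([-3. , 21.8, -0.6]), array([ 0.08,  0.14, -0.08]))
```

View pics/w2.png

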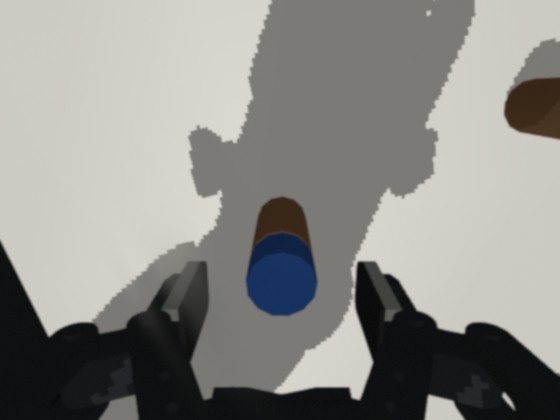

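Emit:
drive_tool(series=[[-3, 20, -0.5, 0, 0, 0, 60], [-3, 22, -0.5, 0, 0, 0, 60], [-3, 22, -0.5, 0, 0, 0, 60], [-3, 22, -0.5, 0, 0, 0, 20], [-3, 22, -0.5, 0, 0, 0, 20]], squeeze=40)

```text
clock: 3.6
tcp_pos: [0.4569, 0.2559, 0.046]
orientation: [-1.082, 1.387, -1.384]
contact_force: [-0.4, -0.1, -0.0]
grip_width: 0.0314
```

Emit:
drive_tool(series=[[0, 0, 0, 0, 0, 0, 20], [0, 0, 0, 0, 0, 0, 20], [0, 0, 0, 0, 0, 0, 20], [0, 0, 0, 0, 0, 0, 20], [0, 0, 0, 0, 0, 0, 20]])

```text
clock: 4.1
tcp_pos: [0.457, 0.256, 0.0462]
orientation: [-1.082, 1.386, -1.384]
contact_force: [-0.2, -0.6, 3.4]
grip_width: 0.0271
```

Run:
```python
from bench import r
from h import *
f=r.grab_frame("wrist"); cv2.imwrite("pics/w3.png",f["frame"])
o=r.get_obs(); print(o["clock"],o["tcp_pos"],o["grip_width"],delta(o,o["tcp_pos"])[1])
```

```text
4.15 [0.45702463 0.25597695 0.04619527] 0.027079525056290073 [-0.02  0.13 -0.16]
```

View pics/w3.png

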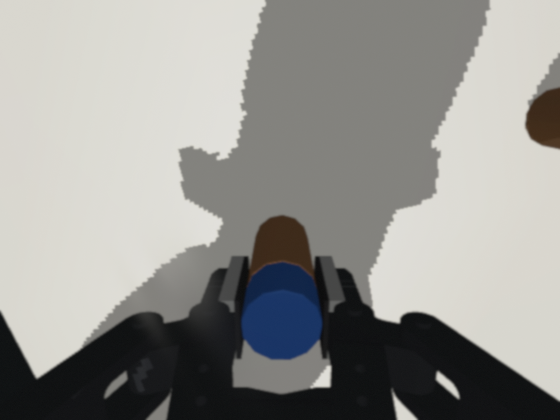

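The blue cap is between the pads with its top-face centre near (282,325), and the opening reads 27 mm. I'll lift it and check for an offset in the grip.

Emit:
drive_tool(series=[[0, -25, 0, 0, 0, 0, 20], [0, -60, 0, 0, 0, 0, 20], [0, -95, 0, 0, 0, 0, 20], [0, -120, 0, 0, 0, 0, 20], [0, -120, 0, 0, 0, 0, 20]])

```text
clock: 4.65
tcp_pos: [0.4586, 0.2572, 0.1695]
orientation: [-1.075, 1.384, -1.384]
contact_force: [0.9, -0.4, 0.1]
grip_width: 0.0269
```

Run:
```python
from bench import r
from h import *
o=r.get_obs(); print(o["clock"],o["tcp_pos"],o["grip_width"],o["contact_force"])
f=r.grab_frame("wrist"); cv2.imwrite("pics/w4.png",f["frame"])
o=r.get_obs()
Rt=R.from_rotvec(o["orientation"]).as_matrix()
print("axis off tool", Rt.T@(onplane(f,(282,325),o["tcp_pos"][2]+.034)-o["tcp_pos"]))
p=sh(0,.025); print(p); print(delta(o,(p[0],p[1],.165)))
```

```text
4.65 [0.45864948 0.25715624 0.16953215] 0.026943743538677564 [ 0.94962332 -0.42733655  0.07153597]
axis off tool [ 0.00143066 -0.03400872 -0.00046664]
[ 0.63376391 -0.00924657]
(array([215.3,   2.2, 234.7]), array([-0.17,  0.12, -0.27]))
```

View pics/w4.png

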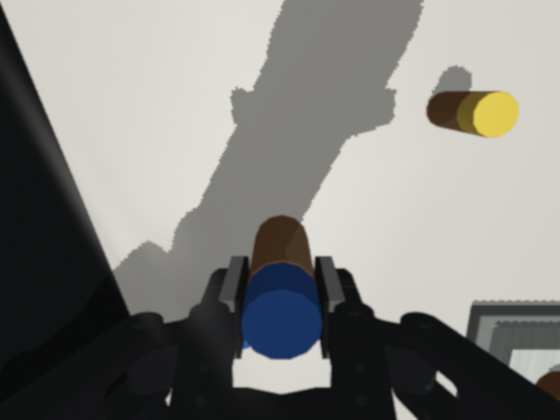

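Emit:
drive_tool(series=[[215, 2, 235, 0, 0, 0, 20], [215, 2, 235, 0, 0, 0, 20], [215, 2, 235, 0, 0, 0, 20], [215, 2, 235, 0, 0, 0, 20], [215, 2, 235, 0, 0, 0, 20]])

```text
clock: 5.2
tcp_pos: [0.5958, 0.0458, 0.1636]
orientation: [-1.081, 1.387, -1.383]
contact_force: [0.6, 1.4, -0.8]
grip_width: 0.0269
```

Run:
```python
from bench import r
from h import *
o=r.get_obs(); p=sh(0,.025); print(o["tcp_pos"],delta(o,(p[0],p[1],.165)))
```

```text
[0.59583559 0.04583321 0.16364291] (array([44.3, -1.5, 50.1]), array([-0.03,  0.13, -0.21]))
```

Emit:
drive_tool(series=[[25, -1, 28, 0, 0, 0, 20], [38, -1, 43, 0, 0, 0, 20], [44, -1, 50, 0, 0, 0, 20], [44, -1, 50, 0, 0, 0, 20], [44, -1, 50, 0, 0, 0, 20]])

```text
clock: 5.7
tcp_pos: [0.6328, -0.0063, 0.1642]
orientation: [-1.083, 1.386, -1.38]
contact_force: [0.2, 1.4, -1.4]
grip_width: 0.027
```

Run:
```python
from bench import r
from h import *
f=r.grab_frame("wrist"); cv2.imwrite("pics/w5.png",f["frame"])
o=r.get_obs(); p=sh(0,.025); print(o["tcp_pos"],delta(o,(p[0],p[1],.165)))
for y in(.025,-.025,-.075): print(proj(f,(*sh(0,y),.05)))
```

```text
[ 0.63285556 -0.00611505  0.16444563] (array([ 2.8, -0.6,  1.6]), array([ 0.02,  0.32, -0.26]))
[285.55678541 202.04936455]
[284.97712362 266.15141535]
[284.45426983 323.97133887]
```

View pics/w5.png

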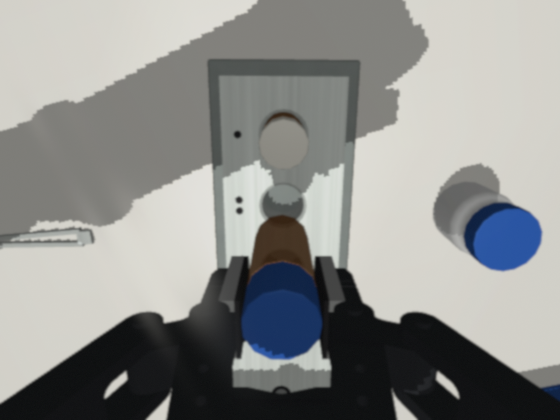

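Emit:
drive_tool(series=[[3, 40, 1.5, 0, 0, 0, 20], [3, 40, 1.5, 0, 0, 0, 20], [3, 40, 1.5, 0, 0, 0, 20], [3, 40, 1.5, 0, 0, 0, 20], [3, 40, 1.5, 0, 0, 0, 20]])

```text
clock: 6.25
tcp_pos: [0.6345, -0.0087, 0.1261]
orientation: [-1.081, 1.383, -1.38]
contact_force: [1.2, -0.8, 0.7]
grip_width: 0.0271
```

Run:
```python
from bench import r
from h import *
f=r.grab_frame("wrist"); x=f["frame"][80:380,180:400]; cv2.imwrite("pics/w6.png",cv2.resize(x,None,fx=2,fy=2,interpolation=cv2.INTER_CUBIC))
np.save("w6.npy",f["frame"])
o=r.get_obs(); p=sh(0,.025); print(o["tcp_pos"],np.abs(o["qvel"]).max(),delta(o,(p[0],p[1],.165)))
for y in(.075,.025,-.025,-.075): print(proj(f,(*sh(0,y),.05)))
print(proj(f,(*sh(-.03,.025),.05)),proj(f,(*sh(0.015,.025),.05)),proj(f,(*sh(-0.015,.025),.05)), proj(f,(*sh(0,.04),.05)))
```

```text
[ 0.63438935 -0.00887681  0.12588961] 0.004844828304639765 (array([  0.3, -39.1,  -0.5]), array([-0.1 ,  0.33, -0.3 ]))
[282.86145629 134.0886062 ]
[282.24845387 216.81755107]
[281.7080132  289.75378404]
[281.22797037 354.53890643]
[233.13684771 216.55921916] [306.78592176 216.94662058] [257.69876557 216.68841728] [282.42410054 193.11281043]
```

View pics/w6.png

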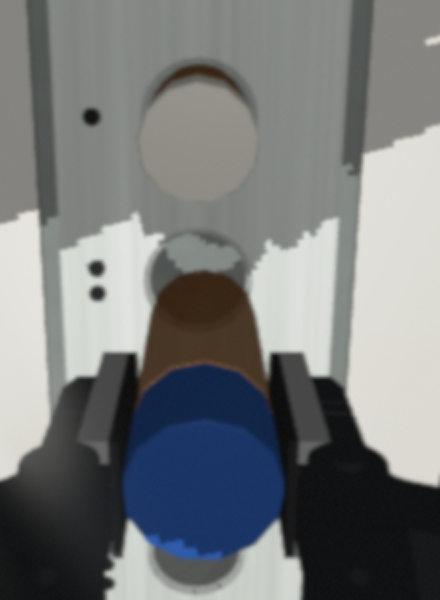

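Run:
```python
from bench import r
from h import *
f=r.grab_frame("wrist");o=r.get_obs();Rt=R.from_rotvec(o["orientation"]).as_matrix()
t=lambda uv,z:(Rt.T@(onplane(f,uv,z)-o["tcp_pos"])*1000).round(2)
print("vial bottom back edge",t((281,214.8),o["tcp_pos"][2]-.0462), "L/R",t((258.5,230),.085),t((304.5,230),.085))
print("vial top c",t((282,325),o["tcp_pos"][2]+.034))
print("pocket back edge",t((279.5,194),.05),"L,R",t((253.5,217),.05),t((305,217),.05))
print(o["tcp_pos"])
```

```text
vial bottom back edge [-10.39  46.25  -1.39] L/R [ -3.97  40.67 -13.04] [-3.96 40.7  10.79]
vial top c [  1.11 -34.01  -1.03]
pocket back edge [-13.56  75.73  -2.3 ] L,R [  0.99  75.63 -18.19] [ 1.   75.68 13.26]
[ 0.63428715 -0.00902713  0.12566472]
```

Emit:
drive_tool(series=[[-0.5, 10, -1.2, 0, 0, 0, 20], [-0.5, 20, -1.2, 0, 0, 0, 20], [-0.5, 25, -1.2, 0, 0, 0, 20], [-0.5, 25, -1.2, 0, 0, 0, 20], [-0.5, 25, -1.2, 0, 0, 0, 20]])

```text
clock: 6.85
tcp_pos: [0.6332, -0.0081, 0.1003]
orientation: [-1.082, 1.384, -1.38]
contact_force: [-0.8, -0.3, -0.2]
grip_width: 0.0266
```

Run:
```python
from bench import r
from h import *
f=r.grab_frame("wrist"); x=f["frame"][80:380,180:400]; cv2.imwrite("pics/w7.png",cv2.resize(x,None,fx=2,fy=2,interpolation=cv2.INTER_CUBIC))
o=r.get_obs(); print(o["tcp_pos"],o["contact_force"],delta(o,o["tcp_pos"])[1])
g=r.grab_frame("scene"); x=g["frame"][170:310,190:330]; cv2.imwrite("pics/s7.png",cv2.resize(x,None,fx=4,fy=4,interpolation=cv2.INTER_CUBIC))
```

```text
[ 0.63339948 -0.00809491  0.1006453 ] [-0.19214236  0.24228142  0.38457256] [-0.08  0.33 -0.29]
```

View pics/w7.png

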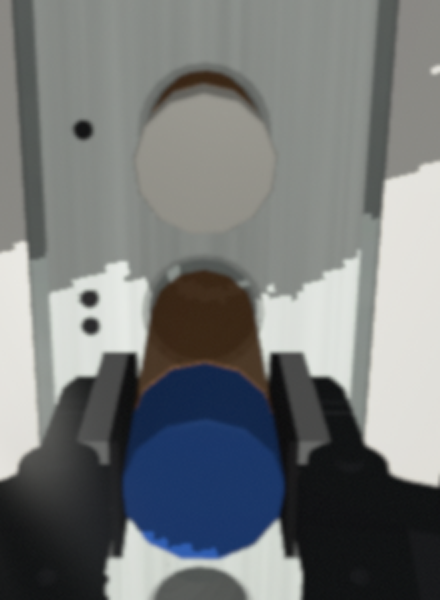

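View pics/s7.png

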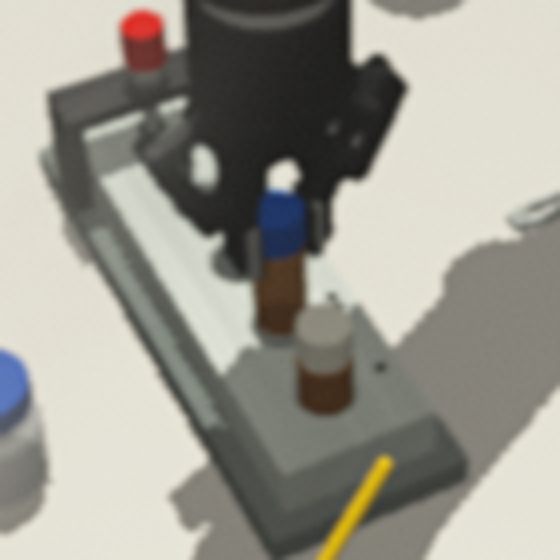

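Emit:
drive_tool(series=[[0, 4, 0.5, 0, 0, 0, 20], [0, 8, 0.5, 0, 0, 0, 20], [0, 12, 0.5, 0, 0, 0, 20], [0, 14, 0.5, 0, 0, 0, 20], [0, 14, 0.5, 0, 0, 0, 20]])

```text
clock: 7.45
tcp_pos: [0.6337, -0.0082, 0.0863]
orientation: [-1.082, 1.384, -1.38]
contact_force: [0.0, -0.4, -1.2]
grip_width: 0.027
```

Emit:
drive_tool(series=[[0, 6, 0, 0, 0, 0, 20], [0, 12, 0, 0, 0, 0, 20], [0, 16, 0, 0, 0, 0, 20], [0, 18, 0, 0, 0, 0, 20], [0, 18, 0, 0, 0, 0, 20]])

```text
clock: 7.95
tcp_pos: [0.6336, -0.0082, 0.0678]
orientation: [-1.082, 1.385, -1.38]
contact_force: [0.4, -1.4, -1.3]
grip_width: 0.027
```

Emit:
drive_tool(series=[[0, 1, 0, 0, 0, 0, 20], [0, 2, 0, 0, 0, 0, 20], [0, 2.5, 0, 0, 0, 0, 20], [0, 2.5, 0, 0, 0, 0, 20]])

```text
clock: 8.35
tcp_pos: [0.6339, -0.0082, 0.0662]
orientation: [-1.082, 1.384, -1.381]
contact_force: [-2.1, -1.3, 5.4]
grip_width: 0.0271
```

Floor contact came at the expected height (TCP z 0.0662 m), so I'll release and rise.

Emit:
drive_tool(series=[[0, 0, 0, 0, 0, 0, 55], [0, 0, 0, 0, 0, 0, 55], [0, 0, 0, 0, 0, 0, 55], [0, 0, 0, 0, 0, 0, 55], [0, 0, 0, 0, 0, 0, 55]])

```text
clock: 8.85
tcp_pos: [0.6339, -0.0082, 0.0662]
orientation: [-1.082, 1.384, -1.381]
contact_force: [-0.3, -1.0, -0.7]
grip_width: 0.0552
```

Emit:
drive_tool(series=[[0, -15, 0, 0, 0, 0, 55], [0, -45, 0, 0, 0, 0, 55], [0, -85, 0, 0, 0, 0, 55], [0, -110, 0, 0, 0, 0, 55], [0, -110, 0, 0, 0, 0, 55]])

```text
clock: 9.35
tcp_pos: [0.6365, -0.008, 0.1819]
orientation: [-1.074, 1.378, -1.383]
contact_force: [0.8, -0.2, 0.4]
grip_width: 0.0549
```

Run:
```python
from bench import r
from h import *
f=r.grab_frame("wrist"); cv2.imwrite("pics/w8.png",f["frame"])
o=r.get_obs(); print(o["clock"],o["tcp_pos"],delta(o,(.598,.286,.19)),delta(o,(.598,.286,.1)))
for b in blobs(mask(f["frame"],(100,110,50),(125,255,255)),100): print(b, onplane(f,b[0],.099))
g=r.grab_frame("scene"); x=g["frame"][170:310,190:330]; cv2.imwrite("pics/s8.png",cv2.resize(x,None,fx=4,fy=4,interpolation=cv2.INTER_CUBIC))
```

```text
9.4 [ 0.63516535 -0.00833417  0.17937686] (array([-277.2,   -9.6, -105.8]), array([-0.34,  0.32, -0.34])) (array([-276.7,   80.4, -106.4]), array([-0.34,  0.32, -0.34]))
((np.float64(275.9), np.float64(213.4)), 1572, (np.int32(256), np.int32(190), np.int32(41), np.int32(47))) [ 0.63252393 -0.00765553  0.099     ]
((np.float64(481.06), np.float64(226.01)), 3338, (np.int32(446), np.int32(196), np.int32(71), np.int32(62))) [ 0.75757205 -0.04728286  0.099     ]
((np.float64(554.74), np.float64(372.05)), 101, (np.int32(547), np.int32(367), np.int32(13), np.int32(14))) [ 0.79988837 -0.17385111  0.099     ]
```

View pics/w8.png

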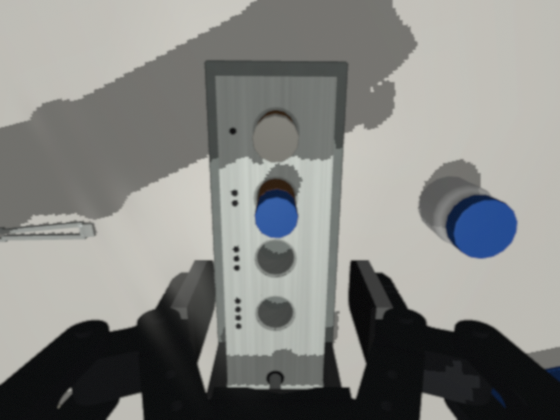

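View pics/s8.png

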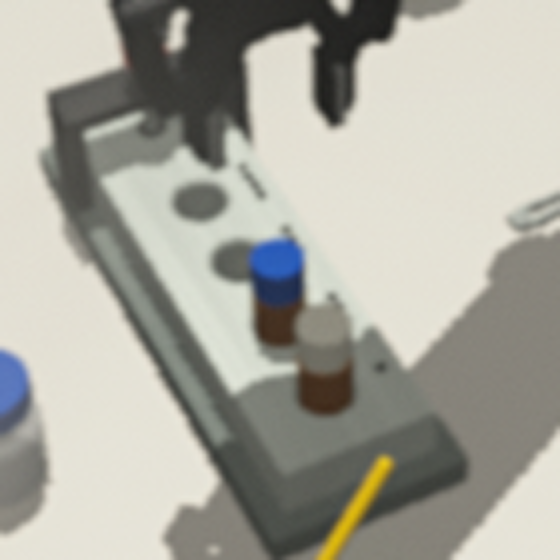

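The blue vial stands upright in the two-dot pocket at wrist (276,213), level with the white one. Yellow is next.

Emit:
drive_tool(series=[[-277, -10, -106, 0, 0, 0, 60], [-277, -10, -106, 0, 0, 0, 60], [-277, -10, -106, 0, 0, 0, 60], [-277, -10, -106, 0, 0, 0, 60], [-277, -10, -106, 0, 0, 0, 60]])

```text
clock: 9.95
tcp_pos: [0.6012, 0.2405, 0.1854]
orientation: [-1.083, 1.384, -1.382]
contact_force: [1.4, -0.3, 0.9]
grip_width: 0.0599
```

Run:
```python
from bench import r
from h import *
o=r.get_obs(); print(o["tcp_pos"],delta(o,(.599,.286,.19)))
```

```text
[0.60121794 0.24053849 0.18542218] (array([-43.7,  -4.4, -12.9]), array([-0.06,  0.31, -0.19]))
```

Emit:
drive_tool(series=[[-30, -4, -13, 0, 0.3, 0, 60], [-44, -4, -13, 0, 0.3, 0, 60], [-44, -4, -13, 0, 0.3, 0, 60], [-44, -4, -13, 0, 0.3, 0, 60], [-44, -4, -13, 0, 0.3, 0, 60]])

```text
clock: 10.45
tcp_pos: [0.5999, 0.2832, 0.1888]
orientation: [-1.08, 1.389, -1.389]
contact_force: [-0.0, -0.8, -0.4]
grip_width: 0.0599
```

Run:
```python
from bench import r
from h import *
f=r.grab_frame("wrist"); cv2.imwrite("pics/w9.png",f["frame"])
o=r.get_obs(); print(o["tcp_pos"])
for b in blobs(mask(f["frame"],(20,110,70),(35,255,255)),100): print(b, onplane(f,b[0],.078))
print(delta(o,(.599,.286,.045)))
```

```text
[0.59990063 0.28344168 0.18906177]
((np.float64(279.77), np.float64(195.47)), 1316, (np.int32(261), np.int32(174), np.int32(38), np.int32(44))) [0.59840148 0.28640439 0.078     ]
(array([ -2. , 144.1,  -1.7]), array([-0.07, -0.19, -0.1 ]))
```

View pics/w9.png

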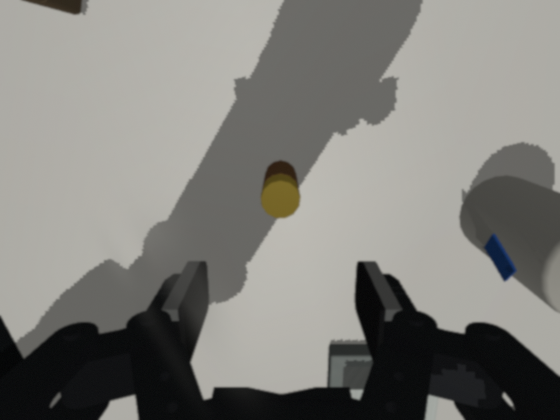

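The yellow cap is at (280,195), directly below, at about (0.5985, 0.286). The wash bottle is well to the right. Descending to grasp.

Emit:
drive_tool(series=[[-2, 45, -2, 0, 0, 0, 60], [-2, 90, -2, 0, 0, 0, 60], [-2, 125, -2, 0, 0, 0, 60], [-2, 140, -2, 0, 0, 0, 60], [-2, 143, -2, 0, 0, 0, 60]])

```text
clock: 11.0
tcp_pos: [0.5981, 0.2843, 0.0443]
orientation: [-1.082, 1.391, -1.391]
contact_force: [0.3, -0.6, 0.3]
grip_width: 0.06
```

Run:
```python
from bench import r
from h import *
f=r.grab_frame("wrist"); cv2.imwrite("pics/w10.png",f["frame"])
o=r.get_obs(); print(o["tcp_pos"],o["contact_force"],delta(o,(.5985,.286,.046)))
```

```text
[0.59884546 0.28521105 0.04564437] [ 0.60978924 -0.49795115 -0.34723703] (array([-0.7, -0.4, -0.5]), array([-0.03, -0.25, -0.05]))
```

View pics/w10.png

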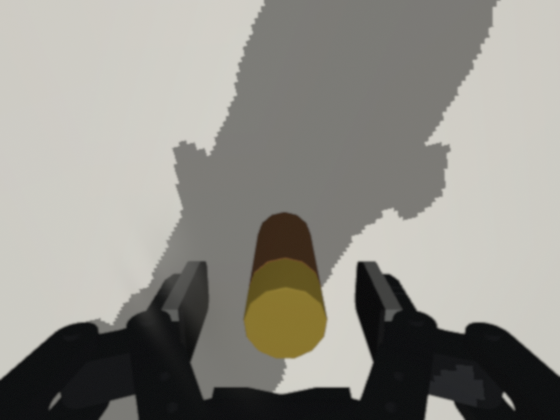

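Emit:
drive_tool(series=[[-0.5, 0, 1.5, 0, 0, 0, 60], [-0.5, 0, 1.5, 0, 0, 0, 45], [-0.5, 0, 1.5, 0, 0, 0, 20], [-0.5, 0, 1.5, 0, 0, 0, 20], [-0.5, 0, 1.5, 0, 0, 0, 20]])

```text
clock: 11.55
tcp_pos: [0.6013, 0.2858, 0.0472]
orientation: [-1.077, 1.389, -1.39]
contact_force: [-0.2, -0.8, 6.7]
grip_width: 0.0269
```

Emit:
drive_tool(series=[[0, 0, 0, 0, 0, 0, 20], [0, 0, 0, 0, 0, 0, 20], [0, 0, 0, 0, 0, 0, 20], [0, 0, 0, 0, 0, 0, 20], [0, 0, 0, 0, 0, 0, 20]])

```text
clock: 12.05
tcp_pos: [0.6012, 0.2859, 0.0472]
orientation: [-1.077, 1.389, -1.39]
contact_force: [0.2, 0.3, 2.7]
grip_width: 0.0269
```

Emit:
drive_tool(series=[[0, -25, 0, 0, 0, 0, 20], [0, -60, 0, 0, 0, 0, 20], [0, -95, 0, 0, 0, 0, 20], [0, -120, 0, 0, 0, 0, 20], [0, -120, 0, 0, 0, 0, 20]])

```text
clock: 12.55
tcp_pos: [0.6028, 0.2872, 0.1714]
orientation: [-1.07, 1.387, -1.39]
contact_force: [0.3, 0.3, -0.9]
grip_width: 0.0268
```

Run:
```python
from bench import r
from h import *
f=r.grab_frame("wrist"); cv2.imwrite("pics/w11.png",f["frame"])
o=r.get_obs(); print(o["tcp_pos"],o["contact_force"],delta(o,(.622,-.055,.17)))
```

```text
[0.60175451 0.2863044  0.16893897] [ 1.11527545  0.20422025 -1.39226711] (array([325.7,  -2. , 103.9]), array([-0.28, -0.25, -0.26]))
```

View pics/w11.png

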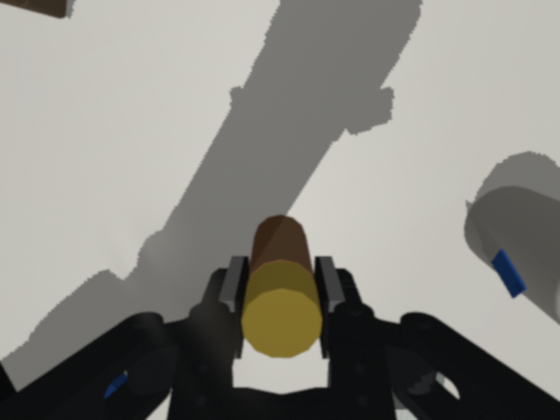

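Yellow is held with its cap-top centre at (282,323). Carrying it over.

Emit:
drive_tool(series=[[150, -8, 48, 0, 0, 0, 20], [325, -8, 104, 0, 0, 0, 20], [325, -8, 104, 0, 0, 0, 20], [325, -8, 104, 0, 0, 0, 20], [325, -8, 104, 0, 0, 0, 20]])

```text
clock: 13.1
tcp_pos: [0.6154, 0.0339, 0.1724]
orientation: [-1.077, 1.39, -1.389]
contact_force: [1.4, -0.4, 0.1]
grip_width: 0.0273
```

Run:
```python
from bench import r
from h import *
o=r.get_obs(); print(o["tcp_pos"],delta(o,(.6217,-.0571,.165)))
```

```text
[0.6153544  0.03394458 0.1723505 ] (array([86.7,  7.1, 28.6]), array([-0.13, -0.25, -0.19]))
```

Emit:
drive_tool(series=[[40, 3, 15, 0, -0.3, 0, 20], [70, 7, 25, 0, -0.3, 0, 20], [87, 7, 29, 0, -0.3, 0, 20], [87, 7, 29, 0, -0.3, 0, 20], [87, 7, 29, 0, -0.3, 0, 20]])

```text
clock: 13.6
tcp_pos: [0.6217, -0.0556, 0.1646]
orientation: [-1.08, 1.386, -1.383]
contact_force: [-0.2, 0.4, -0.2]
grip_width: 0.0274
```

Run:
```python
from bench import r
from h import *
o=r.get_obs(); print(o["tcp_pos"],delta(o,(.6217,-.0571,.165)))
```

```text
[ 0.62165652 -0.05562158  0.16463879] (array([ 1.4, -0.4,  0.4]), array([-0.06,  0.13, -0.26]))
```

Emit:
drive_tool(series=[[1.5, 20, 0.5, 0, 0, 0, 20], [1.5, 40, 0.5, 0, 0, 0, 20], [1.5, 58, 0.5, 0, 0, 0, 20], [1.5, 63, 0.5, 0, 0, 0, 20], [1.5, 63, 0.5, 0, 0, 0, 20]])

```text
clock: 14.1
tcp_pos: [0.6215, -0.0546, 0.1012]
orientation: [-1.082, 1.386, -1.379]
contact_force: [-0.3, 0.3, 0.2]
grip_width: 0.0268
```

Run:
```python
from bench import r
from h import *
f=r.grab_frame("wrist"); x=f["frame"][80:380,180:400]; cv2.imwrite("pics/w12.png",cv2.resize(x,None,fx=2,fy=2,interpolation=cv2.INTER_CUBIC))
o=r.get_obs(); print(o["tcp_pos"],o["contact_force"],delta(o,(.6217,-.0571,.0672)))
```

```text
[ 0.62216877 -0.05506714  0.10206156] [-0.04284241 -1.3715667  -1.22827017] (array([ 2.3, 34.8, -0. ]), array([-0.06,  0.26, -0.31]))
```

View pics/w12.png

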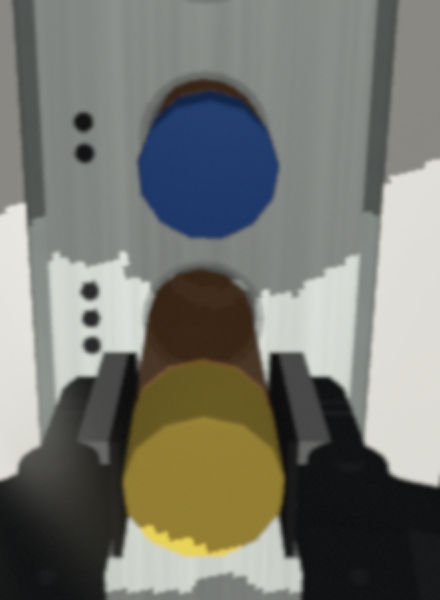

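Only about 4 px shows behind the vial at the pocket rim, against 12 px for blue. That matches the 2.3 mm shift still commanded, so I'll apply it and then insert.

Emit:
drive_tool(series=[[2.3, 0, 0.2, 0, 0, 0, 20], [2.3, 0, 0.2, 0, 0, 0, 20], [2.3, 0, 0.2, 0, 0, 0, 20]])

```text
clock: 14.45
tcp_pos: [0.6223, -0.0574, 0.1028]
orientation: [-1.079, 1.384, -1.382]
contact_force: [-0.3, -0.6, -0.6]
grip_width: 0.027
```

Run:
```python
from bench import r
from h import *
f=r.grab_frame("wrist"); x=f["frame"][180:330,220:350]; cv2.imwrite("pics/w13.png",cv2.resize(x,None,fx=4,fy=4,interpolation=cv2.INTER_CUBIC))
o=r.get_obs(); print(o["tcp_pos"],o["contact_force"],delta(o,(.6217,-.0571,.0672)))
```

```text
[ 0.62210757 -0.0574554   0.10262575] [ 1.15395318 -0.76922344 -0.77811916] (array([-0.1, 35.4, -0.6]), array([-0.11,  0.25, -0.32]))
```

View pics/w13.png

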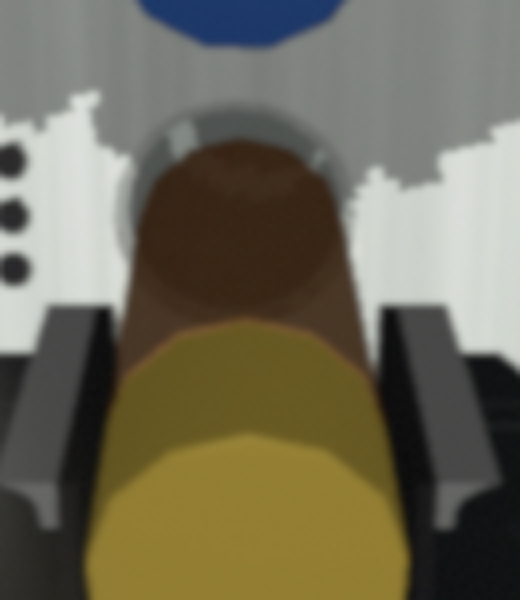

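Emit:
drive_tool(series=[[-1, 4, -0.6, 0, 0, 0, 20], [-1, 8, -0.6, 0, 0, 0, 20], [-1, 12, -0.6, 0, 0, 0, 20], [-1, 14, -0.6, 0, 0, 0, 20], [-1, 14, -0.6, 0, 0, 0, 20]])

```text
clock: 15.0
tcp_pos: [0.6215, -0.0565, 0.088]
orientation: [-1.08, 1.385, -1.381]
contact_force: [-0.1, -0.4, -0.3]
grip_width: 0.0268
```

Emit:
drive_tool(series=[[0, 6, 0, 0, 0, 0, 20], [0, 12, 0, 0, 0, 0, 20], [0, 16, 0, 0, 0, 0, 20], [0, 19, 0, 0, 0, 0, 20], [0, 19, 0, 0, 0, 0, 20]])

```text
clock: 15.5
tcp_pos: [0.6214, -0.0564, 0.0684]
orientation: [-1.081, 1.386, -1.381]
contact_force: [0.2, -1.3, -0.7]
grip_width: 0.0268
```

Emit:
drive_tool(series=[[0, 1, 0, 0, 0, 0, 20], [0, 2, 0, 0, 0, 0, 20], [0, 2.5, 0, 0, 0, 0, 20], [0, 2.5, 0, 0, 0, 0, 20]])

```text
clock: 15.9
tcp_pos: [0.6216, -0.0564, 0.0671]
orientation: [-1.081, 1.385, -1.382]
contact_force: [-2.4, -1.2, 8.2]
grip_width: 0.0268
```

Floor reached at the expected height (0.0671 against 0.0672 m). Releasing and rising.

Emit:
drive_tool(series=[[0, 0, 0, 0, 0, 0, 55], [0, 0, 0, 0, 0, 0, 55], [0, 0, 0, 0, 0, 0, 55], [0, 0, 0, 0, 0, 0, 55], [0, 0, 0, 0, 0, 0, 55]])

```text
clock: 16.4
tcp_pos: [0.6215, -0.0563, 0.067]
orientation: [-1.081, 1.385, -1.381]
contact_force: [-0.7, -0.5, -0.0]
grip_width: 0.055
```

Emit:
drive_tool(series=[[0, -15, 0, 0, 0, 0, 55], [0, -45, 0, 0, 0, 0, 55], [0, -85, 0, 0, 0, 0, 55], [0, -130, 0, 0, 0, 0, 55], [0, -150, 0, 0, 0, 0, 55]])

```text
clock: 16.9
tcp_pos: [0.6232, -0.0564, 0.2228]
orientation: [-1.075, 1.38, -1.384]
contact_force: [0.2, 0.4, 0.4]
grip_width: 0.0553
```

Run:
```python
from bench import r
from h import *
f=r.grab_frame("wrist"); cv2.imwrite("pics/w14.png",f["frame"])
o=r.get_obs(); print(o["clock"],o["tcp_pos"],delta(o,(.5935,-.1693,.23)))
g=r.grab_frame("scene"); x=g["frame"][170:310,190:330]; cv2.imwrite("pics/s14.png",cv2.resize(x,None,fx=4,fy=4,interpolation=cv2.INTER_CUBIC))
```

```text
16.95 [ 0.62428442 -0.05647199  0.22491391] (array([116.9,  -5.9,  -2.9]), array([-0.62,  0.25, -0.39]))
```

View pics/w14.png

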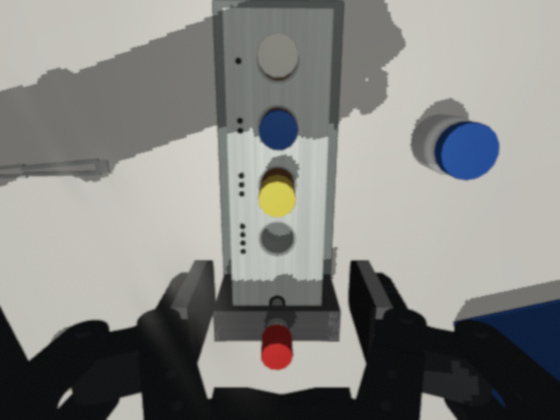

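View pics/s14.png

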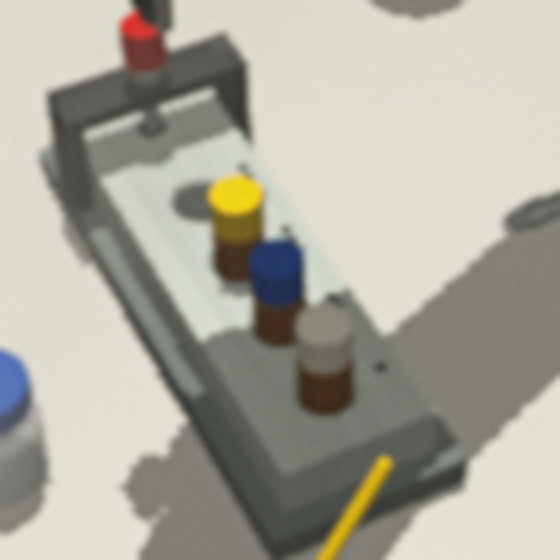

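Yellow is seated level with blue and white: wrist caps at (277,198), (279,130) and (278,56). The knob top is at (277,355). I'll go above the knob.

Emit:
drive_tool(series=[[45, -6, -3, 0, 0, 0, 60], [90, -6, -3, 0, 0, 0, 60], [117, -6, -3, 0, 0, 0, 60], [117, -6, -3, 0, 0, 0, 60], [117, -6, -3, 0, 0, 0, 60]])

```text
clock: 17.5
tcp_pos: [0.5921, -0.1699, 0.2271]
orientation: [-1.074, 1.381, -1.385]
contact_force: [-0.1, 0.8, -0.6]
grip_width: 0.0601
```

Run:
```python
from bench import r
from h import *
f=r.grab_frame("wrist"); cv2.imwrite("pics/w15.png",f["frame"])
o=r.get_obs(); print(o["clock"],o["tcp_pos"],delta(o,(*sh(0,-.14),.097)))
for b in blobs(mask(f["frame"],(0,110,60),(8,255,255),(174,110,60),(180,255,255)),100): print(b, onplane(f,b[0],.124))
```

```text
17.55 [ 0.59254895 -0.16850168  0.22720771] (array([  1.4, 130.2,   0.3]), array([-0.46,  0.28, -0.41]))
((np.float64(280.34), np.float64(202.0)), 1151, (np.int32(263), np.int32(182), np.int32(36), np.int32(41))) [ 0.5911861  -0.16877162  0.124     ]
```

View pics/w15.png

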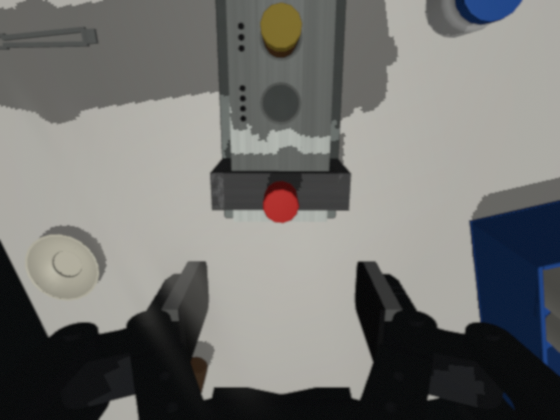

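The knob is at (280,202), within about 2 mm of the predicted spot. Descending around it.

Emit:
drive_tool(series=[[0.5, 40, -0.5, -0.4, 0.3, -0.4, 60], [0.5, 80, -0.5, -0.4, 0.3, -0.4, 60], [0.5, 110, -0.5, -0.4, 0.3, -0.4, 60], [0.5, 126, -0.5, -0.4, 0.3, -0.4, 60], [0.5, 128, -0.5, -0.4, 0.3, -0.4, 60]])

```text
clock: 18.05
tcp_pos: [0.5922, -0.1664, 0.0973]
orientation: [-1.085, 1.388, -1.384]
contact_force: [0.4, -0.1, 0.3]
grip_width: 0.0602
```

Run:
```python
from bench import r
from h import *
f=r.grab_frame("wrist"); cv2.imwrite("pics/w16.png",f["frame"])
o=r.get_obs(); print(o["clock"],o["tcp_pos"],o["contact_force"],delta(o,(.5928,-.1693,.097)))
```

```text
18.1 [ 0.59317802 -0.16689314  0.0986792 ] [ 0.10536262 -0.01772871 -0.73321086] (array([2.4, 1.7, 0.2]), array([ 0.02,  0.08, -0.05]))
```

View pics/w16.png

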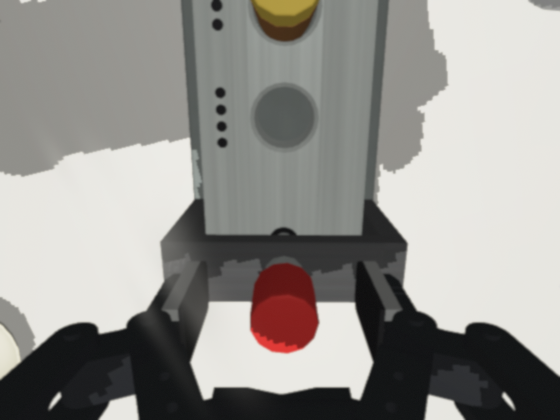

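Emit:
drive_tool(series=[[2.4, 1, 1.2, 0, 0, 0, 60], [2.4, 1, 1.2, 0, 0, 0, 60], [2.4, 1, 1.2, 0, 0, 0, 40], [2.4, 1, 1.2, 0, 0, 0, 15], [2.4, 1, 1.2, 0, 0, 0, 15]], squeeze=80)

```text
clock: 18.6
tcp_pos: [0.5926, -0.1694, 0.0986]
orientation: [-1.085, 1.389, -1.385]
contact_force: [-6.4, 1.5, 5.3]
grip_width: 0.0229
```

Emit:
drive_tool(series=[[0, 0, 0, 0, 0, 0, 15], [0, 0, 0, 0, 0, 0, 15], [0, 0, 0, 0, 0, 0, 15], [0, 0, 0, 0, 0, 0, 15], [0, 0, 0, 0, 0, 0, 15]])

```text
clock: 19.1
tcp_pos: [0.5925, -0.1693, 0.0987]
orientation: [-1.086, 1.389, -1.385]
contact_force: [-1.9, -0.2, 1.9]
grip_width: 0.0228
```

Run:
```python
from bench import r
from h import *
f=r.grab_frame("wrist"); cv2.imwrite("pics/w17.png",f["frame"])
o=r.get_obs(); print(o["clock"],o["tcp_pos"],o["contact_force"],o["grip_width"])
```

```text
19.15 [ 0.59252173 -0.16934173  0.09868978] [-2.70894527  0.69294302  1.85983618] 0.022867430592338332
```

View pics/w17.png

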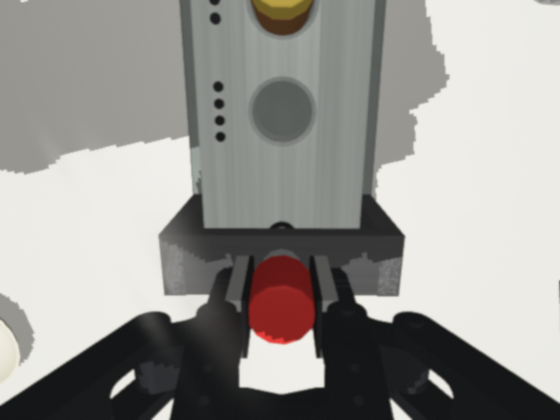

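The knob is gripped squarely at (282,300). Pulling straight up.

Emit:
drive_tool(series=[[0, -3, 0, 0, 0, 0, 15], [0, -6, 0, 0, 0, 0, 15], [0, -9, 0, 0, 0, 0, 15], [0, -11, 0, 0, 0, 0, 15], [0, -11, 0, 0, 0, 0, 15]])

```text
clock: 19.65
tcp_pos: [0.5925, -0.1693, 0.1096]
orientation: [-1.086, 1.389, -1.385]
contact_force: [2.2, -0.1, -8.3]
grip_width: 0.0226
```

Emit:
drive_tool(series=[[0, -2, 0, 0, 0, 0, 15], [0, -4, 0, 0, 0, 0, 15], [0, -6, 0, 0, 0, 0, 15], [0, -6, 0, 0, 0, 0, 15], [0, -6, 0, 0, 0, 0, 15]])

```text
clock: 20.15
tcp_pos: [0.5924, -0.1693, 0.1156]
orientation: [-1.086, 1.389, -1.385]
contact_force: [2.7, -0.5, -10.3]
grip_width: 0.0226
```

Emit:
drive_tool(series=[[0, -0.5, 0, 0, 0, 0, 15], [0, -1, 0, 0, 0, 0, 15], [0, -1.5, 0, 0, 0, 0, 15], [0, -2, 0, 0, 0, 0, 15], [0, -2, 0, 0, 0, 0, 15]])

```text
clock: 20.65
tcp_pos: [0.5924, -0.1693, 0.1168]
orientation: [-1.086, 1.389, -1.384]
contact_force: [5.5, -0.7, -16.3]
grip_width: 0.0228
```

Emit:
drive_tool(series=[[0, -0.5, 0, 0, 0, 0, 15], [0, -1, 0, 0, 0, 0, 15], [0, -1.5, 0, 0, 0, 0, 15], [0, -1.5, 0, 0, 0, 0, 15]])

```text
clock: 21.05
tcp_pos: [0.5923, -0.1693, 0.1169]
orientation: [-1.085, 1.39, -1.384]
contact_force: [8.7, -1.4, -23.2]
grip_width: 0.0227
```

The rise is 18.2 mm and the pull force steps from 10 to 23 N, so the knob is at its stop. I'll check the scene before handing in.

Run:
```python
from bench import r
from h import *
for n in("scene","top","wrist"):
    f=r.grab_frame(n); x=f["frame"]
    if n=="scene": x=cv2.resize(x[110:350,170:450],None,fx=2.5,fy=2.5,interpolation=cv2.INTER_CUBIC)
    cv2.imwrite(f"pics/{n}_end.png",x)
import time
o=r.get_obs(); print(o["clock"],o["tcp_pos"],o["contact_force"],o["grip_width"])
```

```text
21.2 [ 0.59228852 -0.16928288  0.11690494] [  8.0089449   -1.55417545 -23.0434189 ] 0.022609955998431432
```

View pics/scene_end.png

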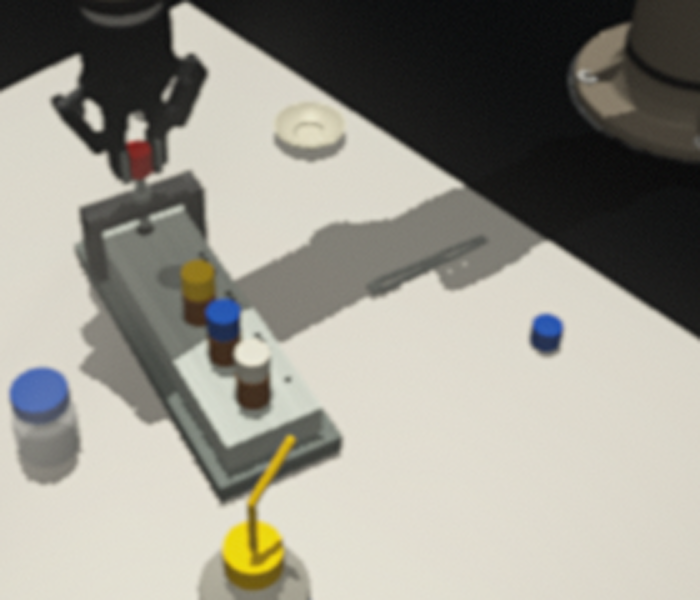

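View pics/top_end.png

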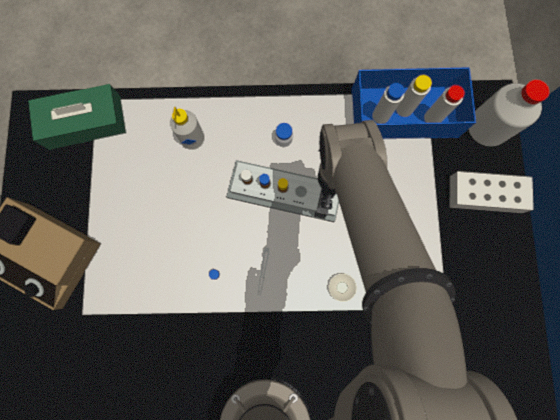

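View pics/wrist_end.png

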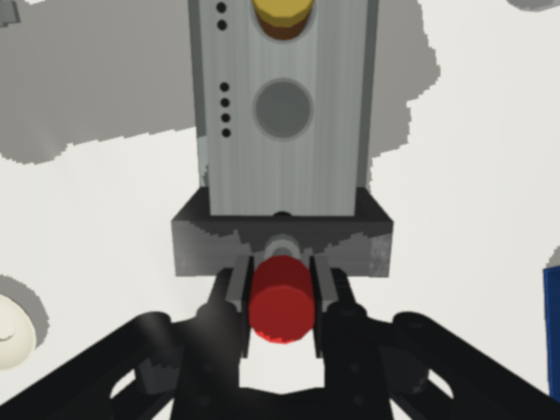

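The final pictures show three vials seated in a row. The knob is still at (282,300) in the jaws, so it hasn't slipped, and the rod now shows below it. Handing in.

Run:
```python
from bench import r
print(r.hand_in()); o=r.get_obs(); print(o["clock"],o["tcp_pos"],o["contact_force"],o["grip_width"])
```

```text
the job is handed in; nothing more can be done
None
the job is handed in; nothing more can be done
```

I stood the blue vial in the two-dot pocket and let go of it, then the yellow vial in the three-dot pocket. I then pulled the red knob straight up and handed the job in at 21.2 s, still holding it.

- **Vials:** both met the pocket floor within about 0.1 mm of the expected height, with 5–8 N of contact. In the last pictures both stand upright, level with the white vial.
- **Plunger:** the tool rose 18.2 mm against the nominal 18 mm. The pull rose from 10 N to 23 N with almost no further movement, so it is at its stop. The knob had not shifted in the jaws.
- **Other things on the bench:** the white vial, loose cap, jar, wash bottle, dish and tweezers look unmoved. The arm hid the green vial in the final pictures, so I could not check it directly, but the tool's path never came near it.
- **Disagreements:** the wrist camera and the fixed cameras differed by 1–2 mm on the pocket and knob positions. I corrected for this from close-up wrist views, and both insertions met no noticeable resistance.
- **After hand-in:** the state could not be read, so the final second of holding is unchecked.

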